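# Fit the filler spacer in the charger caddy and hold its flap shut

## Robot

A 6-joint arm with a two-finger parallel gripper is mounted at the origin on a cart in front of the work surface, level with it; the furniture and walls round the work are solid. World frame = base frame: x ahead of the robot, y to its left, z up, the work surface at z = 0. Lengths are in m, angles in rad, forces in N, time in s.
With the tool pointing down it reaches from about 0.35 to 0.775 m from the base axis. Payload 7.3 kg.
Tool frame: the origin (TCP) lies at the centre of the arm's flange, where the gripper is bolted on; the fingertips stand 178 mm ahead of it and the grasp point (between the pads) lies 159 mm ahead of it; z points along the fingers, y is the line along which they close (so a half turn about z gives the same grasp; the last joint's range is limited). The gripper opens to 92 mm and grips with 3 to 60 N. Pads are 19 mm wide; open, the fingers measure 130 mm over their backs; the gripper's body (75 mm by 190 mm) begins 47 mm behind the grasp point.
Start: joints at [1.199, 0.342, 1.524, -0, 1.275, -0.146], TCP at [0.118, 0.512, 0.405] pointing down, gripper open.
Joint ranges: [-2.53, 2.53], [-0.77, 2.02], [0.04, 2.7], [-1, 4.14], [0.28, 2.66], [-3.11, 3.11]. Speed limits (rad/s): [2.57, 2.57, 3.14, 3.14, 3.14, 3.14].

## Interface

Orientations are given as [roll, pitch, yaw] about the fixed x, y, z axes, in that order (R = Rz(yaw) Ry(pitch) Rx(roll)).
In Python, from cell import robot gives the robot as it stands.
- The arm moves only by the tool jog_arm, called as a command line: name --argument value ..., lists and objects as JSON in quotes. Schema: {"type":"object","properties":{"segments":{"type":"array","items":{"type":"number"},"minItems":6,"maxItems":48},"jaw":{"type":"number"},"grip_n":{"type":"number"},"only":{"type":"string"},"quiet":{"type":"boolean"},"lines":{"type":"string"}},"required":["segments"],"additionalProperties":false}. segments is one flat list of numbers that holds 1 to 8 rows one after another, with no inner brackets; each row has 6 numbers: dx, dy, dz in m, then a rotation vector rx, ry, rz in rad; each row shifts and turns the commanded pose from where the row before left it, along the tool's axes as they then stand; what a row does not reach is not made up. A row lasts 1/12 s, in which the tool goes at most 0.0417 m and 0.125 rad, less where a joint would pass 70% of its speed; a pose out of reach is approached as far as the arm can. jaw is the finger opening in m, set as the call begins (left out keeps the last). The fingers move at their own pace and stop on an object; grip_n is the grip in N (left out, the last holds). Time passes only in rows, so rows that do not move let the fingers close. The tool returns the time, the measured TCP pose, the force, the opening and the grip force at its end. only (a regular expression) keeps the lines of the reply that match it, lines (a string "A,B") keeps lines A to B, and quiet returns only ok. Input that does not fit is refused with a message, and nothing moves.
- robot.observe(): the state, without advancing time (a new reading comes with each control period).
- robot.read_camera(name): name is "scene" or "top" or "wrist"; returns a dict with "image" (384x512x3 uint8, red, green, blue), "fx", "fy", "cx", "cy" (pixels), "pose" (4x4, takes a point from camera to world coordinates). Camera axes: x right, y down, z forward; pixel columns grow to the right and rows downward; lengths in m; the calibration is good to about 2 mm. The wrist camera is an equidistant fisheye: a pixel r from the principal point sees the ray r / f radians off the axis. A picture is of the moment at which its call begins. There is no depth.
- robot.hand_in(): hands the job in; it is judged then, once.
The state is a dict: "time": time; "qpos": joint angles; "qvel": joint speeds; "joint_efforts": joint torques, N m; "tool_pos": TCP position; "tool_rot": TCP orientation; "contact_force": force on the tool from outside, world axes, zero at the start; "torque": the same for the moment, N m; "opening": finger opening in m; "grip_force": force on a finger pad.
Only numpy, scipy, OpenCV 4.12 (cv2) and the standard library are available. Lean on these libraries where they do the work, as an engineer would, in place of code of your own. Each camera call takes 0.05 s, during which the arm holds its last target. There are 200 camera calls.

## Task

Pull the white front flap of the grey charger caddy all the way down, then slide the orange spacer, upright with its grip post towards you and its blade resting on the caddy floor, into the one gap beside the power packs that is wide enough for it, right in until its post is about at the roof edge and the flap can close past it. Let go of the spacer, push the flap back up flush shut, and finish while still holding it pressed shut with the fingers, for it springs ajar when released. Do not disturb the mug.

Things in the scene. Friction and masses are not known exactly. Their poses are not given: they have to be found in the camera images.
- caddy: Grey caddy fixed to the desk, 190 deep (x), 212 wide (y), 97 high, with three power packs side by side. Origin: centre of underside; +x to its back, open front (flap) to -x. Inner floor 52 above the desk. A fixed clear roof (underside 93, top 97 above the desk) runs from roof_edge to the back, so the spacer enters only from the front. Side walls' inner faces at y +99 and -99.
- roof_edge (a point): Point on the inner floor (52 above the desk) below the middle of the roof's front edge, at caddy x = -45; axes as the caddy's. The packs' fronts stand 4 to 25 behind it. In front of it lies a 45 deep roofless zone up to the flap, with only low cheeks (top 60 above the desk) at its sides.
- flap_hinge (a point): Middle of the flap's hinge line, at caddy x = -93, y = 0, 20 above the desk; the hinge runs along the caddy's y. Axes as the caddy's.
- flap_edge (a point): Middle of the free (top) edge of the flap: a white plate 204 wide, 70 high from the hinge, 6 thick (3 either side of the hinge plane), blue field on its outer face.
- flap (a joint): Flap angle, rad: 0 = upright, flush shut (free edge 90 above the desk), grows as the free edge swings down to -x; stop at 1.2 (free edge about 45 above the desk, below the inner floor). Starts ajar, 0.55 to 0.8. Friction hinge (0.15 N m): stays where left, but a spring pushes it open again from below about 0.45; about 6 N at the free edge closes it.
- pack_wide: Black power pack 125 long (x), 62 wide (y), 34 high, fixed in the caddy. Origin on the inner floor, mid-way across its 66 wide cell, axes as the caddy's; the pack fills y -29 to +33 of the cell, leaving a 4 gap at its -y side (to the next pack or side wall). The order of the three packs varies.
- pack_medium: Black power pack with grey top, 105 long, 54 wide, 32 high, fixed in the caddy; origin as for pack_wide; it fills y -21 to +33 of its 66 cell, leaving a 12 gap at its -y side.
- pack_small: Small black power pack 85 long, 46 wide, 30 high, fixed in the caddy; origin as for pack_wide; it fills y -13 to +33 of its 66 cell, leaving a 20 gap at its -y side (y -33 to -13, middle -23), the only one wide enough for the spacer.
- spacer: Loose orange L-shaped spacer, about 70 g, standing on the desk: blade 110 long (x), 15 thick (y), 30 high, with an upright grip post at its -x end (24 along x, 15 thick, up to 62 above the underside); weighted so that it balances about 7 ahead of the post's middle. Origin: centre of the blade's underside; +x points from post to nose. Starts with its nose pointing roughly away from the robot.
- spacer_nose (a point): Middle of the bottom edge of the blade's nose, 55 ahead (+x) of the spacer's origin.
- spacer_post (a point): Grip point inside the post, 43 behind (-x) the spacer's origin and 48 above its underside; grip across the 15 thickness (y).
- mug: White dotted mug, 93 high, to the right; a loose bystander. Origin: centre of its underside.

How it is judged:
On the way, in this order (a step that is already met when the one before it is completed fails the run):
1. the flap is pulled down to its stop (over 1.1 rad) (value of joint flap above 1.1 rad), for 0.2 s.
2. the spacer stands on the caddy's floor in the wide gap, its nose over 64 mm behind the roof edge (x of spacer_nose in the frame of roof_edge above 0.064 m and y of spacer in the frame of pack_small between -0.0285 and -0.0175 m and z of spacer in the frame of pack_small between -0.006 and 0.006 m and angle between the x axis of spacer and the x axis of caddy, either way round below 0.12 rad and angle between spacer's own z axis and vertical below 0.15 rad), for 0.2 s.
At the end, for the whole second after the job is handed in: The spacer rests, let go, on the caddy's floor (within 6 mm) in the gap beside the small pack, square to the caddy (within 0.12 rad, upright within 0.15 rad), nose over 64 mm behind the roof edge; the flap is within 0.05 rad of shut and the fingers hold it there with 0.4 to 30 N (all of step 2 and value of joint flap below 0.05 rad and contact force between the fingers and caddy between 0.4 and 30 N and contact force between the fingers and spacer below 0.2 N and linear speed of spacer below 0.02 m/s); the arm keeps its last pose, push and grip.
It fails at once if the mug is moved by over 30 mm (distance of mug from where it was at the start of the episode above 0.03 m).
It also fails if it takes over 72 s, if anything falls off the work surface, if the arm or the gripper's body presses on something with over 40 N, if the wrist force passes 120 N, or if a joint passes its speed limit or range.

## Working session

There is one attempt and no reset: what is moved stays moved. The work goes in short steps, Python scripts to look and compute and a tool call to move; the robot and the scene stay as the last step left them, time stands still between calls to the robot, and variables do not carry over. Pictures are saved under pics/ and viewed, at most 10 in all, crops included, and the job is handed in when it is done.

```bash
ls; mkdir -p pics; python3 - <<'E'
from cell import robot
import cv2,numpy as np
s=robot.observe();print(s)
for n in("scene","top"):
    c=robot.read_camera(n);cv2.imwrite(f"pics/{n}0.png",c["image"][:,:,::-1]);print(n,c["fx"],c["fy"],c["cx"],c["cy"],np.round(c["pose"],4).tolist())
E
```

```text
cell.py
pics
{'time': 0.0, 'qpos': array([ 1.19897964e+00,  3.42701697e-01,  1.52503039e+00,  1.40648102e-05,
        1.27536332e+00, -1.46005543e-01]), 'qvel': array([-0.00151167, -0.0009804 ,  0.00121075, -0.00117838,  0.00066319,
       -0.00098676]), 'joint_efforts': array([ 1.45920269e-03, -4.31238449e+01, -2.44223267e+01,  7.19418470e-02,
        5.59475936e-02, -1.66351938e-04]), 'tool_pos': array([0.11747458, 0.51154666, 0.404051  ]), 'tool_rot': array([-3.14010785e+00, -2.31937342e-04,  2.91577724e+00]), 'contact_force': array([-0.50498565,  0.26504563, -0.07459286]), 'torque': array([-0.03003802,  0.01841265, -0.00946385]), 'grip_force': 0.0, 'opening': 0.09167821575798045}
scene 410.5392076944174 410.5392076944174 254.49268801857693 192.65336966979785 [[0.6033, -0.3056, 0.7366, -0.6349], [-0.7973, -0.2501, 0.5493, -0.9272], [0.0164, -0.9187, -0.3946, 0.7356], [0.0, 0.0, 0.0, 1.0]]
top 397.9940500863965 397.9940500863965 261.69266816982196 192.68201789423964 [[0.031, -0.989, 0.1443, 0.3485], [-0.9993, -0.0335, -0.0145, -0.0034], [0.0192, -0.1438, -0.9894, 1.4885], [0.0, 0.0, 0.0, 1.0]]
```
View pics/top0.png

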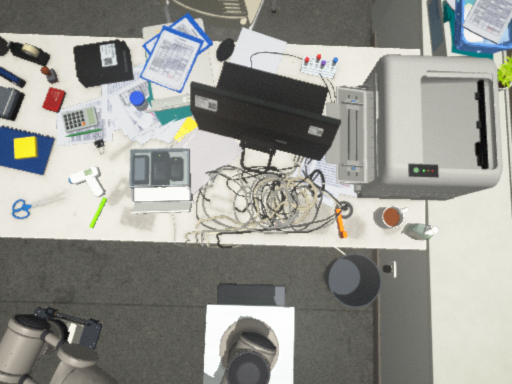

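View pics/scene0.png

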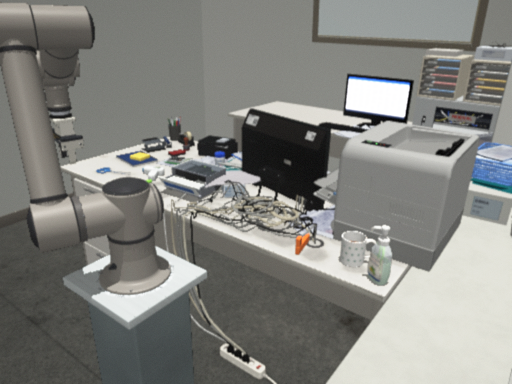

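The top view shows the caddy near (160,180) with its flap towards the robot, the orange spacer near (341,222) and the mug at (390,217). I'll zoom in on both.

```bash
cat > h.py <<'E'
from cell import robot
import cv2,numpy as np
def px2w(c,u,v,z):
    P=np.array(c["pose"]);d=P[:3,:3]@np.array([(u-c["cx"])/c["fx"],(v-c["cy"])/c["fy"],1]);o=P[:3,3]
    return o+d*(z-o[2])/d[2]
def w2px(c,p):
    P=np.array(c["pose"]);q=P[:3,:3].T@(np.array(p)-P[:3,3]);return np.array([c["fx"]*q[0]/q[2]+c["cx"],c["fy"]*q[1]/q[2]+c["cy"]])
def crop(im,u,v,w,h,k):return cv2.resize(im[v:v+h,u:u+w],None,fx=k,fy=k,interpolation=cv2.INTER_CUBIC)
E
python3 - <<'E'
from h import *
c=robot.read_camera("top");im=c["image"][:,:,::-1];s=robot.read_camera("scene");si=s["image"][:,:,::-1]
A=np.hstack([crop(im,120,140,80,80,5),crop(im,320,190,80,60,5)[:400].copy() if 0 else crop(im,320,180,80,80,5)])
B=np.hstack([crop(si,155,150,80,40,5),crop(si,285,220,80,40,5)])
cv2.imwrite("pics/crop0.png",np.vstack([A,B]))
hsv=cv2.cvtColor(c["image"],cv2.COLOR_RGB2HSV)
m=cv2.inRange(hsv,(3,150,120),(18,255,255));m[:, :325]=0;m[:,365:]=0
ys,xs=np.nonzero(m);print(len(xs),xs.min(),xs.max(),ys.min(),ys.max())
r=cv2.minAreaRect(np.c_[xs,ys].astype(np.float32));print(r)
for p in cv2.boxPoints(r):print(p,px2w(c,*p,0.03))
hs=cv2.cvtColor(s["image"],cv2.COLOR_RGB2HSV);m=cv2.inRange(hs,(3,150,120),(18,255,255))
ys,xs=np.nonzero(m);print(len(xs),xs.min(),xs.max(),ys.min(),ys.max())
E
```

```text
85 336 346 209 237
((340.19281005859375, 223.08956909179688), (29.399999618530273, 5.599999904632568), 73.73979187011719)
[333.38882 209.76157] [ 0.50648046 -0.29159443  0.03      ]
[338.7648  208.19357] [ 0.51296217 -0.3115014   0.03      ]
[346.9968  236.41757] [ 0.41010086 -0.34206045  0.03      ]
[341.62082 237.98557] [ 0.40376734 -0.32232297  0.03      ]
159 176 308 122 253
```

View pics/crop0.png

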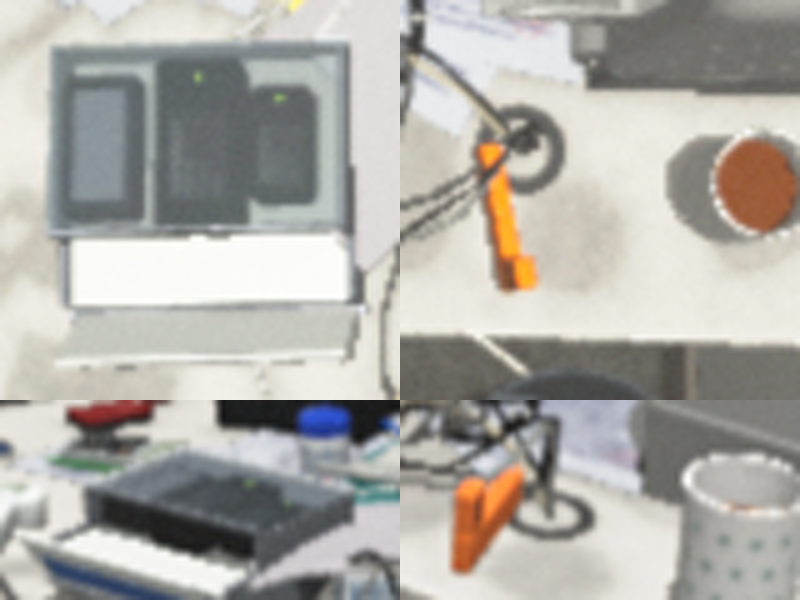

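```bash
python3 - <<'E'
from h import *
c=robot.read_camera("top");f=lambda a,b:(120+(a+.5)/5-.5,140+(b+.5)/5-.5)
g=lambda a,b:(320+(a-400+.5)/5-.5,180+(b+.5)/5-.5)
for n,p,z in[("BL",f(50,45),.097),("BR",f(350,42),.097),("FL",f(48,237),.097),("FR",f(350,232),.097),("flapL",f(55,363),.075),("flapR",f(352,355),.075),("floorL",f(70,305),.052),("floorR",f(350,302),.052),
 ("smallR",f(316,150),.082),("wallR",f(338,150),.097),("nose",g(490,147),.03),("bladeback",g(512,258),.03),("postfront",g(526,256),.062),("postback",g(525,290),.062),("mug",g(757,185),.093)]:
    print(n,np.round(px2w(c,*p,z),4))
E
```

```text
BL [0.6944 0.4522 0.097 ]
BR [0.7043 0.2391 0.097 ]
FL [0.5559 0.4427 0.097 ]
FR [0.5667 0.2312 0.097 ]
flapL [0.4691 0.4377 0.075 ]
flapR [0.4817 0.2285 0.075 ]
floorL [0.5134 0.4374 0.052 ]
floorR [0.5224 0.2359 0.052 ]
smallR [0.6277 0.2615 0.082 ]
wallR [0.6253 0.2431 0.097 ]
nose [ 0.5098 -0.3072  0.03  ]
bladeback [ 0.4286 -0.3237  0.03  ]
postfront [ 0.4286 -0.3267  0.062 ]
postback [ 0.4043 -0.326   0.062 ]
mug [ 0.4821 -0.4836  0.093 ]
```

Caddy pose: origin about (0.605, 0.340), yaw 0.052. From +y to -y the packs are medium, wide, small, so the gap is on the far right. The sizes agree with those given: 213 wide, and the pack edge is at y -0.080 against -0.079. Next I align the tool with the caddy and move over the flap with the fingers closed.

```bash
cat >> h.py <<'E'
C=np.array([.605,.340]);YAW=.052
def where():
    from scipy.spatial.transform import Rotation as R
    s=robot.observe();T=R.from_euler("xyz",s["tool_rot"]).as_matrix();tip=np.array(s["tool_pos"])+T[:,2]*.178
    d=tip[:2]-C;c,n=np.cos(YAW),np.sin(YAW)
    print("t",round(s["time"],2),"tip caddy",np.round([c*d[0]+n*d[1],-n*d[0]+c*d[1],tip[2]],4),"rot",np.round(s["tool_rot"],4),"F",np.round(s["contact_force"],1),"op",round(s["opening"],4),"gf",round(s["grip_force"],1))
E
```

jog_arm --segments '[0,0,0,0,0,-0.093,0,0,0,0,0,-0.093,0,0,0,0,0,-0.092,-0.027,-0.014,0,0,0,0,-0.027,-0.014,0,0,0,0,-0.027,-0.014,0,0,0,0,-0.027,-0.014,0,0,0,0,-0.027,-0.014,0,0,0,0]' --jaw 0

```text
time: 0.92
tool_pos: [0.2571, 0.4481, 0.4047]
tool_rot: [3.142, -0.0, -3.089]
contact_force: [0.5, -0.7, 0.1]
opening: 0.0432
grip_force: 0.0
```

jog_arm --segments '[-0.027,-0.014,0,0,0,0,-0.027,-0.014,0,0,0,0,-0.027,-0.014,0,0,0,0,-0.027,-0.014,0,0,0,0,-0.027,-0.014,0,0,0,0,-0.027,-0.014,0,0,0,0,-0.027,-0.014,0,0,0,0,-0.027,-0.014,0,0,0,0]'

```text
time: 1.58
tool_pos: [0.4788, 0.3474, 0.4046]
tool_rot: [3.142, -0.0, -3.089]
contact_force: [-0.2, 0.8, 0.3]
opening: 0.0006
grip_force: 0.0
```

jog_arm --segments '[0,0,0.025,0,0,0,0,0,0.025,0,0,0,0,0,0.025,0,0,0,0,0,0.025,0,0,0,0,0,0.01,0,0,0,0,0,0,0,0,0]'

```text
time: 2.08
tool_pos: [0.477, 0.3479, 0.2921]
tool_rot: [-3.139, -0.005, -3.089]
contact_force: [-0.3, -0.1, 0.4]
opening: 0.0002
grip_force: 0.0
```

```bash
python3 - <<'E'
from h import *
where()
for n in("wrist","top"):
    c=robot.read_camera(n);cv2.imwrite(f"pics/{n}1.png",c["image"][:,:,::-1])
E
```

```text
t 2.08 tip caddy [-0.1283  0.0141  0.1141] rot [-3.1392 -0.005  -3.0895] F [-0.3 -0.1  0.4] op 0.0002 gf 0.0
```

View pics/wrist1.png

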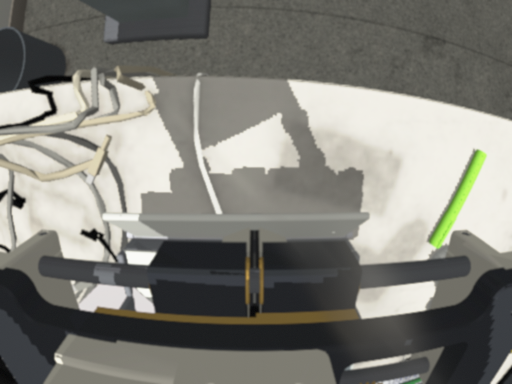

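The wrist view shows the flap edge at row ~217 with the closed fingers at column 255 just behind it. I'll go to x -0.103, lower the tip inside the flap, then push out and down.

jog_arm --segments '[-0.0125,0,0,0,0,0,-0.0125,0,0,0,0,0,0,0,0.022,0,0,0,0,0,0.022,0,0,0,0,0,0,0,0,0]'

```text
time: 2.6
tool_pos: [0.502, 0.3492, 0.2489]
tool_rot: [-3.14, -0.003, -3.09]
contact_force: [-1.8, 0.1, -0.7]
opening: 0.0005
grip_force: 0.0
```

```bash
python3 -c "from h import *;where()"
```

```text
t 2.6 tip caddy [-0.1029  0.0143  0.0709] rot [-3.1402 -0.0033 -3.0895] F [-1.8  0.1 -0.7] op 0.0005 gf 0.0
```

jog_arm --segments '[0.008,0,0.002,0,0,0,0.008,0,0.003,0,0,0,0.008,0,0.004,0,0,0,0.006,0,0.004,0,0,0,0.004,0,0.005,0,0,0,0.002,0,0.005,0,0,0,0,0,0.004,0,0,0,0,0,0,0,0,0]'

```text
time: 3.27
tool_pos: [0.4662, 0.3477, 0.223]
tool_rot: [-3.141, -0.001, -3.089]
contact_force: [-0.4, 0.5, 1.5]
opening: 0.0003
grip_force: 0.5
```

```bash
python3 - <<'E'
from h import *
where()
a=robot.read_camera("top")["image"][:,:,::-1];b=robot.read_camera("scene")["image"][:,:,::-1]
cv2.imwrite("pics/c2.png",np.hstack([crop(a,120,140,80,80,5),crop(b,150,140,80,80,5)]))
E
```

```text
t 3.27 tip caddy [-0.1385  0.0148  0.045 ] rot [-3.1412e+00 -1.5000e-03 -3.0893e+00] F [-0.4  0.5  1.5] op 0.0003 gf 0.5
```

View pics/c2.png

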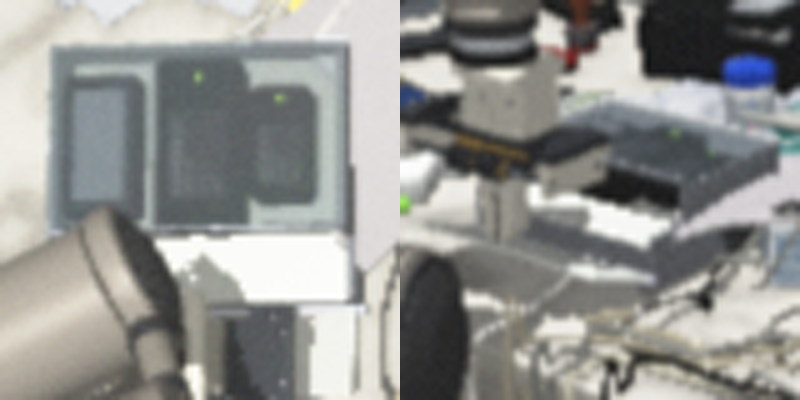

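The flap is being pushed down, as the right half of the picture shows. I'll keep pressing until the force shows it is at the stop.

jog_arm --segments '[0,0,0.002,0,0,0,0,0,0,0,0,0]'

```text
time: 3.53
tool_pos: [0.4668, 0.3477, 0.2219]
tool_rot: [3.141, 0.0, -3.09]
contact_force: [-0.9, -0.0, 3.9]
opening: 0.0003
grip_force: 1.6
```

jog_arm --segments '[0,0,0.002,0,0,0,0,0,0,0,0,0]'

```text
time: 3.7
tool_pos: [0.4666, 0.3477, 0.2205]
tool_rot: [3.141, 0.0, -3.09]
contact_force: [-2.6, -1.2, 7.5]
opening: 0.0005
grip_force: 3.4
```

jog_arm --segments '[0,0,0.002,0,0,0,0,0,0,0,0,0,0,0,0,0,0,0]'

```text
time: 3.95
tool_pos: [0.4665, 0.3477, 0.2192]
tool_rot: [3.141, 0.0, -3.089]
contact_force: [-4.5, -0.7, 13.3]
opening: 0.0002
grip_force: 5.5
```

```bash
python3 -c "from h import *;where()"
```

```text
t 3.95 tip caddy [-0.1379  0.015   0.0412] rot [ 3.1411e+00  4.0000e-04 -3.0894e+00] F [-4.5 -0.7 13.3] op 0.0002 gf 5.5
```

The force climbs stiffly at the predicted stop height, so the flap is fully down. I lift off and carry on over to the spacer.

jog_arm --segments '[-0.002,0,-0.03,0,0,0,0,0,-0.04,0,0,0,0,0,-0.04,0,0,0,0,0,-0.04,0,0,0,0,0,0,0,0,-0.124,0.0083,-0.0327,0,0,0,0,0.0083,-0.0327,0,0,0,0,0.0083,-0.0327,0,0,0,0]' --jaw 0.06

```text
time: 4.62
tool_pos: [0.4608, 0.2459, 0.3676]
tool_rot: [-3.141, 0.0, -2.964]
contact_force: [0.3, -0.7, 0.5]
opening: 0.0494
grip_force: 0.0
```

jog_arm --segments '[0.0083,-0.0327,0,0,0,0,0.0083,-0.0327,0,0,0,0,0.0083,-0.0327,0,0,0,0,0.0083,-0.0327,0,0,0,0,0.0083,-0.0327,0,0,0,0,0.0083,-0.0327,0,0,0,0,0.0083,-0.0327,0,0,0,0,0.0083,-0.0327,0,0,0,0]'

```text
time: 5.28
tool_pos: [0.4413, -0.024, 0.3677]
tool_rot: [-3.141, 0.0, -2.965]
contact_force: [0.3, 0.0, 0.1]
opening: 0.0598
grip_force: 0.0
```

jog_arm --segments '[0.0083,-0.0327,0,0,0,0,0.0083,-0.0327,0,0,0,0,0.0083,-0.0327,0,0,0,0,0.0083,-0.0327,0,0,0,0,0.0083,-0.0327,0,0,0,0,0.0083,-0.0327,0,0,0,0,0.0083,-0.0327,0,0,0,0,0,0,0,0,0,0]'

```text
time: 5.95
tool_pos: [0.4241, -0.2629, 0.3675]
tool_rot: [-3.139, 0.0, -2.97]
contact_force: [0.2, 0.9, -0.2]
opening: 0.0601
grip_force: 0.0
```

```bash
python3 - <<'E'
from h import *
where();print(robot.observe()["tool_pos"])
c=robot.read_camera("wrist");cv2.imwrite("pics/wrist3.png",c["image"][:,:,::-1]);print(c["fx"],c["fy"],c["cx"],c["cy"],np.round(c["pose"],4).tolist())
E
```

```text
t 5.95 tip caddy [-0.2119 -0.5932  0.1895] rot [-3.1387e+00  2.0000e-04 -2.9697e+00] F [ 0.2  0.9 -0.2] op 0.0601 gf 0.0
[ 0.42413779 -0.26292029  0.36750715]
297.3186396354542 297.3186396354542 254.01834278790358 194.46578613431384 [[-0.1705, 0.943, 0.2857, 0.3481], [0.9853, 0.1641, 0.0466, -0.2771], [-0.0029, 0.2894, -0.9572, 0.3461], [0.0, 0.0, 0.0, 1.0]]
```

View pics/wrist3.png

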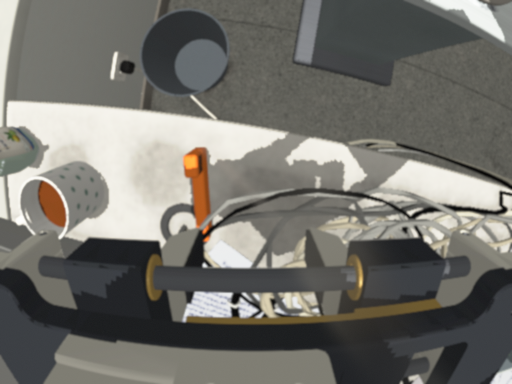

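The wrist view shows the spacer's post top at (193,162) and its blade running down to about (207,238). I'll fit its pose by matching the silhouette in both views.

```bash
cat > fit.py <<'E'
from h import *
from scipy.optimize import minimize
from itertools import product
def proj(c,P,fish):
    T=np.array(c["pose"]);q=(P-T[:3,3])@T[:3,:3]
    if fish:
        r=np.hypot(q[:,0],q[:,1]);s=np.arctan2(r,q[:,2])/r
    else:s=1/q[:,2]
    return np.c_[c["fx"]*q[:,0]*s+c["cx"],c["fy"]*q[:,1]*s+c["cy"]]
box=lambda x0,x1,y,z0,z1:np.array(list(product((x0,x1),(-y,y),(z0,z1))))
B=[box(-.055,.055,.0075,0,.03),box(-.055,-.031,.0075,0,.062)]
def sil(c,p,fish,k=8):
    m=np.zeros((384*k//4,512*k//4),np.uint8) if 0 else np.zeros((384*2,512*2),np.uint8)
    ca,sa=np.cos(p[2]),np.sin(p[2])
    for b in B:
        w=np.c_[ca*b[:,0]-sa*b[:,1]+p[0],sa*b[:,0]+ca*b[:,1]+p[1],b[:,2]+(p[3] if len(p)>3 else 0)]
        h=cv2.convexHull(((proj(c,w,fish)+.5)*2-.5).astype(np.float32))
        cv2.fillConvexPoly(m,np.round(h*256).astype(np.int32),255,cv2.LINE_AA,8)
    return cv2.resize(m,(512,384),interpolation=cv2.INTER_AREA)/255.
def omask(c,rect):
    h=cv2.cvtColor(c["image"],cv2.COLOR_RGB2HSV);m=cv2.inRange(h,(3,150,90),(20,255,255))/255.
    u0,v0,u1,v1=rect;k=np.zeros_like(m);k[v0:v1,u0:u1]=1;return m*k,k
E
python3 - <<'E'
from fit import *
w=robot.read_camera("wrist");t=robot.read_camera("top")
V=[(w,1,*omask(w,(170,135,235,228))),(t,0,*omask(t,(328,200,352,245)))]
print([v[2].sum() for v in V])
def cost(p,V=V):return sum(abs(sil(c,p,f)*k-m).sum()/max(m.sum(),1) for c,f,m,k in V)
for VV in (V,V[:1],V[1:]):
    if VV[0][2].sum()<20: continue
    r=min((minimize(cost,[x,y,a],args=(VV,),method="Nelder-Mead",options=dict(initial_simplex=[[x,y,a],[x+.01,y,a],[x,y+.01,a],[x,y,a+.1]],xatol=1e-5,fatol=1e-5)) for x,y,a in[(.459,-.316,.18),(.455,-.318,.25),(.463,-.314,.1)]),key=lambda r:r.fun)
    x,y,a=r.x;print(r.fun,r.x,"post",x-.043*np.cos(a),y-.043*np.sin(a))
E
```

```text
[np.float64(1193.0), np.float64(0.0)]
1.0 [ 0.45640741 -0.20859259 -1.33851852] post 0.446509032917893 -0.1667473756321635
0.36310504084282497 [ 0.45990621 -0.32243871  0.148678  ] post 0.4173805996359121 -0.32880833250926506
```

```bash
python3 - <<'E'
from fit import *
w=robot.read_camera("wrist")
h=cv2.cvtColor(w["image"],cv2.COLOR_RGB2HSV)
m,k=omask(w,(170,135,235,228));s=sil(w,[.4599,-.3224,.1487],1)*k
for r in range(140,232,6):
    a=np.nonzero(m[r])[0];b=np.nonzero(s[r]>.5)[0]
    print(r,(a.min(),a.max()) if len(a) else 0,(b.min(),b.max()) if len(b) else 0)
print(h[150:200:12,185:212:3].tolist())
E
```

```text
140 0 0
146 0 0
152 (np.int64(184), np.int64(199)) (np.int64(183), np.int64(203))
158 (np.int64(178), np.int64(200)) (np.int64(178), np.int64(203))
164 (np.int64(178), np.int64(200)) (np.int64(178), np.int64(203))
170 (np.int64(179), np.int64(201)) (np.int64(178), np.int64(203))
176 (np.int64(186), np.int64(201)) (np.int64(178), np.int64(203))
182 (np.int64(188), np.int64(201)) (np.int64(186), np.int64(203))
188 (np.int64(188), np.int64(202)) (np.int64(187), np.int64(204))
194 (np.int64(189), np.int64(202)) (np.int64(187), np.int64(204))
200 (np.int64(189), np.int64(203)) (np.int64(187), np.int64(204))
206 (np.int64(189), np.int64(203)) (np.int64(187), np.int64(204))
212 (np.int64(190), np.int64(203)) (np.int64(188), np.int64(204))
218 (np.int64(191), np.int64(198)) (np.int64(188), np.int64(204))
224 (np.int64(192), np.int64(205)) (np.int64(188), np.int64(204))
230 0 0
[[[10, 92, 181], [12, 203, 162], [12, 210, 159], [12, 206, 161], [12, 194, 147], [10, 121, 139], [21, 20, 215], [22, 12, 235], [23, 13, 234]], [[18, 185, 255], [18, 186, 255], [12, 210, 205], [12, 163, 64], [12, 209, 128], [11, 186, 133], [19, 23, 154], [25, 19, 163], [24, 19, 206]], [[12, 212, 176], [12, 212, 176], [12, 210, 159], [12, 211, 172], [12, 210, 165], [12, 209, 133], [14, 46, 138], [21, 18, 141], [24, 18, 142]], [[23, 18, 226], [11, 179, 179], [12, 210, 180], [12, 211, 180], [12, 208, 173], [12, 208, 136], [12, 93, 135], [27, 17, 137], [22, 20, 137]], [[25, 12, 234], [10, 96, 194], [12, 211, 179], [12, 210, 180], [12, 211, 178], [12, 209, 145], [12, 166, 132], [22, 21, 132], [19, 21, 135]]]
```

```bash
sed -i 's/(3,150,90),(20/(3,110,60),(20/' fit.py; python3 - <<'E'
from fit import *
w=robot.read_camera("wrist")
m,k=omask(w,(170,135,235,214))
def cost(p):return ((cv2.GaussianBlur(sil(w,p,1),(0,0),1.5)*k-cv2.GaussianBlur(m,(0,0),1.5)*k)**2).sum()/m.sum()
for s in[(.459,-.316,.18),(.455,-.32,.25),(.463,-.32,.1)]:
    x,y,a=s;r=minimize(cost,s,method="Nelder-Mead",options=dict(initial_simplex=[[x,y,a],[x+.01,y,a],[x,y+.01,a],[x,y,a+.1]],xatol=1e-5,fatol=1e-6))
    x,y,a=r.x;print(r.fun,r.x,"post",x-.043*np.cos(a),y-.043*np.sin(a))
E
```

```text
0.05306491809480977 [ 0.45907758 -0.32253109  0.16858315] post 0.41668716905752 -0.329745878924464
0.05303832029331132 [ 0.45908342 -0.32255183  0.16926048] post 0.4166979038445186 -0.32979532968902797
0.053028890195994646 [ 0.45910588 -0.32251     0.16939864] post 0.41672136736051424 -0.32975935861964656
```

Post about (0.4165, -0.328) and yaw about 0.172. The top view gave (0.416, -0.326), which agrees. Descending to grip.

jog_arm --segments '[0.009,-0.031,0,0,0,0,0.0095,-0.032,0,0,0,0,0,0,0.03,0,0,0,0,0,0.03,0,0,0,0,0,0.02,0,0,0,0,0,0,0,0,0]' --jaw 0.05

```text
time: 6.7
tool_pos: [0.4169, -0.3211, 0.2839]
tool_rot: [3.135, -0.004, -2.964]
contact_force: [-0.4, 0.0, -0.3]
opening: 0.0498
grip_force: 0.0
```

```bash
python3 - <<'E'
from fit import *
where();print(robot.observe()["tool_pos"])
w=robot.read_camera("wrist");cv2.imwrite("pics/wrist4.png",w["image"][:,:,::-1])
E
```

```text
t 6.7 tip caddy [-0.2232 -0.6493  0.1059] rot [ 3.1347 -0.0044 -2.9639] F [-0.4  0.  -0.3] op 0.0498 gf 0.0
[ 0.41687829 -0.32110165  0.2839077 ]
```

View pics/wrist4.png

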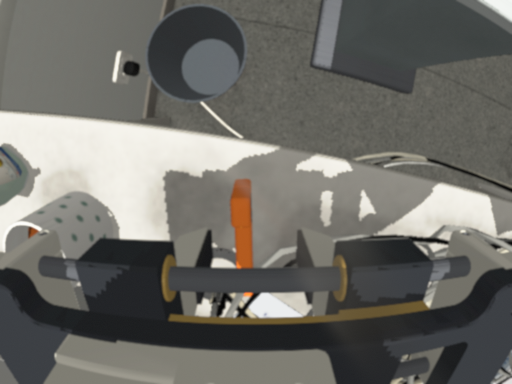

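The post shows at column 241, left of the centre at 254. That fits the 7 mm still to go in -y, so I shift over, descend and close.

jog_arm --segments '[0.001,-0.006,0,0,0,0,0,0,0.03,0,0,0,0,0,0.03,0,0,0,0,0,0.015,0,0,0,0,0,0,0,0,0,0,0,0,0,0,0]' --jaw 0.05

```text
time: 7.25
tool_pos: [0.4182, -0.3296, 0.2139]
tool_rot: [-3.14, 0.001, -2.965]
contact_force: [0.4, 1.0, 0.9]
opening: 0.0502
grip_force: 0.0
```

```bash
python3 -c "from h import *;where();print(robot.observe()['tool_pos'])"
```

```text
t 7.25 tip caddy [-0.2212 -0.6592  0.0359] rot [-3.1403e+00  9.0000e-04 -2.9648e+00] F [0.4 1.  0.9] op 0.0502 gf 0.0
[ 0.41817945 -0.32962554  0.21394254]
```

jog_arm --segments '[0,0,0,0,0,0,0,0,0,0,0,0,0,0,0,0,0,0,0,0,0,0,0,0,0,0,0,0,0,0,0,0,0,0,0,0]' --jaw 0 --grip_n 20

```text
time: 7.75
tool_pos: [0.4176, -0.3293, 0.213]
tool_rot: [-3.141, 0.0, -2.965]
contact_force: [-0.1, 0.8, 4.8]
opening: 0.0147
grip_force: 20.4
```

```bash
python3 -c "from h import *;where();print(robot.observe()['tool_pos'])"
```

```text
t 7.75 tip caddy [-0.2219 -0.6587  0.035 ] rot [-3.1412e+00  3.0000e-04 -2.9654e+00] F [-0.1  0.8  4.8] op 0.0147 gf 20.4
[ 0.41757283 -0.32927478  0.21304139]
```

Gripped, with opening 14.7 mm. I lift and carry the spacer to in front of the gap.

jog_arm --segments '[0,0,-0.02,0,0,0,0,0,-0.03,0,0,0,0,0,-0.035,0,0,0,0,0,-0.035,0,0,0,0,0,-0.03,0,0,0,0,0,0,0,0,0.06,0,0,0,0,0,0.0645,-0.0038,0.0316,0,0,0,0]' --grip_n 30

```text
time: 8.42
tool_pos: [0.4196, -0.3006, 0.3634]
tool_rot: [-3.138, 0.002, -3.097]
contact_force: [1.3, 1.0, 0.3]
opening: 0.0147
grip_force: 30.0
```

jog_arm --segments '[-0.0038,0.0316,0,0,0,0,-0.0038,0.0316,0,0,0,0,-0.0038,0.0316,0,0,0,0,-0.0038,0.0316,0,0,0,0,-0.0038,0.0316,0,0,0,0,-0.0038,0.0316,0,0,0,0,-0.0038,0.0316,0,0,0,0,-0.0038,0.0316,0,0,0,0]'

```text
time: 9.08
tool_pos: [0.4367, -0.042, 0.3628]
tool_rot: [3.142, 0.0, -3.09]
contact_force: [-0.2, 0.3, -1.5]
opening: 0.0144
grip_force: 30.0
```

jog_arm --segments '[-0.0038,0.0316,0,0,0,0,-0.0038,0.0316,0,0,0,0,-0.0038,0.0316,0,0,0,0,-0.0038,0.0316,0,0,0,0,-0.0038,0.0316,0,0,0,0,-0.0038,0.0316,0,0,0,0,-0.0038,0.0316,0,0,0,0,-0.0038,0.0316,0,0,0,0]'

```text
time: 9.75
tool_pos: [0.454, 0.2122, 0.3627]
tool_rot: [-3.142, -0.0, -3.09]
contact_force: [0.5, -0.2, -0.3]
opening: 0.0149
grip_force: 30.0
```

jog_arm --segments '[-0.0038,0.0326,0,0,0,0,0,0,0,0,0,0,0,0,0,0,0,0,0,0,0,0,0,0]'

```text
time: 10.08
tool_pos: [0.4562, 0.243, 0.3624]
tool_rot: [-3.141, -0.001, -3.089]
contact_force: [0.7, 0.3, -0.2]
opening: 0.0149
grip_force: 30.0
```

```bash
python3 - <<'E'
from h import *
where();print(robot.observe()["tool_pos"])
t=robot.read_camera("top")["image"][:,:,::-1];w=robot.read_camera("wrist")["image"][:,:,::-1]
cv2.imwrite("pics/c5.png",np.hstack([crop(t,130,140,80,80,5),crop(w,180,170,100,100,4)]))
E
```

```text
t 10.08 tip caddy [-0.1538 -0.0893  0.1844] rot [-3.1410e+00 -9.0000e-04 -3.0892e+00] F [ 0.7  0.3 -0.2] op 0.0149 gf 30.0
[0.4561644  0.24297747 0.36242926]
```

View pics/c5.png

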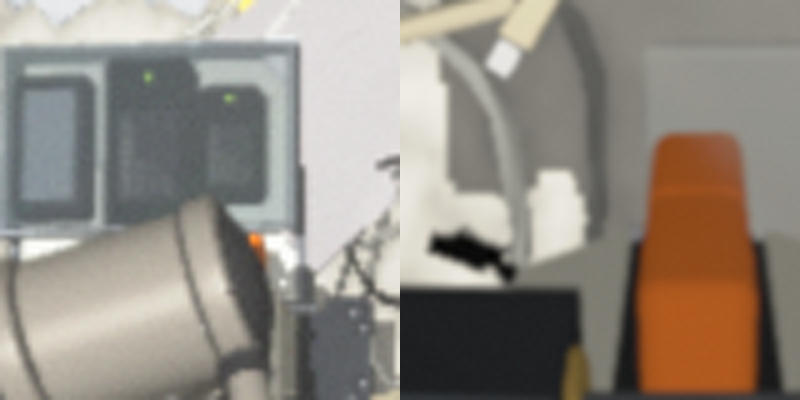

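The top view shows the orange nose at crop (257,240), heading for the right-hand gap. I lower it to 4 mm above floor level and measure the nose.

jog_arm --segments '[0,0,0.03,0,0,0,0,0,0.03,0,0,0,0,0,0.023,0,0,0,0,0,0.01,0,0,0,0,0,0,0,0,0,0,0,0,0,0,0,0,0,0,0,0,0]'

```text
time: 10.77
tool_pos: [0.4571, 0.2431, 0.2712]
tool_rot: [3.141, 0.003, -3.091]
contact_force: [0.6, -0.8, -0.1]
opening: 0.0148
grip_force: 30.0
```

```bash
python3 - <<'E'
from fit import *
where();print(robot.observe()["tool_pos"])
t=robot.read_camera("top");s=robot.read_camera("scene")
def m(c,r):
    return omask(c,r)
mt,_=m(t,(165,170,200,225));ys,xs=np.nonzero(mt);print(len(xs))
if len(xs):
  for r in sorted(set(ys)):a=xs[ys==r];print(r,a.min(),a.max(),px2w(t,(a.min()+a.max())/2,r,.086)[:2])
p=px2w
def cad(x,y,z):
    c,n=np.cos(YAW),np.sin(YAW);return [C[0]+c*x-n*y,C[1]+n*x+c*y,z]
for q in[(-.055,-.0815,.086),(-.055,-.0965,.086),(-.045,-.099,.097),(-.045,-.079,.082)]:print(q,w2px(t,cad(*q)))
cv2.imwrite("pics/c6.png",np.hstack([crop(t["image"][:,:,::-1],165,170,40,60,10),crop(s["image"][:,:,::-1],160,140,80,120,5)]))
E
```

```text
t 10.77 tip caddy [-0.1523 -0.0889  0.0932] rot [ 3.1408e+00  2.6000e-03 -3.0905e+00] F [ 0.6 -0.8 -0.1] op 0.0148 gf 30.0
[0.45708883 0.24314819 0.27122892]
1
191 185 185 [0.54988451 0.24832171]
(-0.055, -0.0815, 0.086) [182.97710385 189.69816811]
(-0.055, -0.0965, 0.086) [187.21589149 189.62301218]
(-0.045, -0.099, 0.097) [187.42640189 186.33801143]
(-0.045, -0.079, 0.082) [182.49191382 187.10809797]
```

View pics/c6.png

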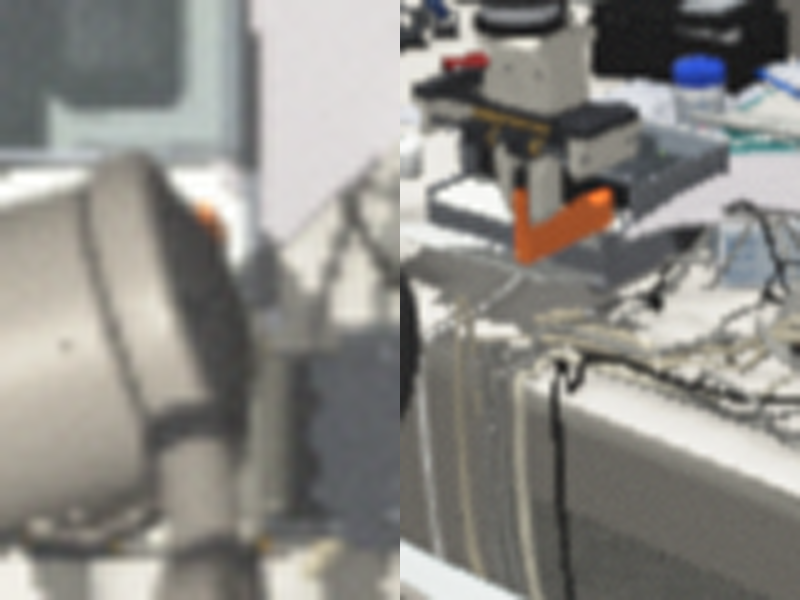

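The nose's right edge is at pixel ~187, where a centred spacer is expected. The scene view shows the spacer held clear over the open flap. I'll check its tilt and yaw with a silhouette fit in the scene view.

```bash
python3 - <<'E'
from fit import *
import fit
s=robot.read_camera("scene");m,k=omask(s,(178,170,210,200));print(m.sum())
z0=.0582
def full(p): # x,y,yaw,z,pitch
    cp,sp=np.cos(p[4]),np.sin(p[4])
    bs=fit.B;O=[]
    for b in bs:
        q=b-np.array([-.043,0,.054]);O.append(np.c_[cp*q[:,0]-sp*q[:,2],q[:,1],sp*q[:,0]+cp*q[:,2]]+np.array([-.043,0,.054]))
    fit.B=O;r=sil(s,p[:4],0);fit.B=bs;return r
def cost(p):return ((cv2.GaussianBlur(full(p)*k,(0,0),.8)-cv2.GaussianBlur(m,(0,0),.8))**2).sum()/m.sum()
g=np.array([.4571+.043,.2431+.0022,.052,z0,0])
print(cost(g))
for s0 in(0,.06,-.06):
    x0=g+[0,0,0,0,s0];S=np.vstack([x0]+[x0+np.eye(5)[i]*d for i,d in enumerate([.006,.006,.06,.006,.06])])
    r=minimize(cost,x0,method="Nelder-Mead",options=dict(initial_simplex=S,maxiter=1500,xatol=1e-5,fatol=1e-6));print(r.fun,np.round(r.x-g,4))
E
```

```text
183.0
0.19004625115867746
0.13716723418180762 [-0.0001  0.0038  0.0446 -0.0008  0.0415]
0.13753595987258005 [-0.0008  0.0037  0.0406 -0.0018  0.0586]
0.13989747763669275 [-0.0037  0.0003  0.0409  0.0001  0.0546]
```

jog_arm --segments '[0,0,0.003,0,0,0,-0.01,0,0,0,0,0,-0.01,0,0,0,0,0,-0.01,0,0,0,0,0,0,0,0,0,0,0,0,0,0,0,0,0]'

```text
time: 11.42
tool_pos: [0.4864, 0.2448, 0.2667]
tool_rot: [3.141, 0.0, -3.09]
contact_force: [0.9, -0.8, -0.6]
opening: 0.0152
grip_force: 30.0
```

```bash
python3 - <<'E'
from fit import *
where();print(robot.observe()["tool_pos"])
t=robot.read_camera("top");h=cv2.cvtColor(t["image"],cv2.COLOR_RGB2HSV)
print(h[174:196,178:194,1])
def cad(x,y,z):
    c,n=np.cos(YAW),np.sin(YAW);return [C[0]+c*x-n*y,C[1]+n*x+c*y,z]
for q in[(-.024,-.0815,.086),(-.024,-.0965,.086)]:print(q,w2px(t,cad(*q)))
E
```

```text
t 11.42 tip caddy [-0.1234 -0.0888  0.0887] rot [ 3.1415e+00  1.0000e-04 -3.0902e+00] F [ 0.9 -0.8 -0.6] op 0.0152 gf 30.0
[0.4863586  0.24484275 0.26670831]
[[ 7 12 15 15 19 12 14 13 13 19 17  7  7  5  5  3]
 [21 15 17 13 20 14 15 13 13 13 15  7  7  9  6  5]
 [25 26 18 14 10 20 15 12 13 15 16 14  2  9  7  6]
 [25 27 20 13  6 18 12 14 13 16 18 11  5  5  6  6]
 [23 29 20 17 13 16 13 12 12 16 18 14  5  6  5  5]
 [32 25 21 12  7  8 10 13 12 18 16  5  2  8  5  3]
 [28 28 22  6  7 10  9 13 13 13 15  9  5  8  6  6]
 [30 27 25 22 10  3  6 10 10 15 17  5  0 10  5  7]
 [28 28 26 15  9 10  7 12  8 17 18 11  0 10  5  5]
 [28 25 26 21  9  7  4 10  6 11 18  7  5  6  8  5]
 [28 28 31 21 21  7 13  4 11 10 19  5  5  5  5  5]
 [25 27 27 21 17  6 10 10 11  7  9 11  2  4  5  5]
 [26 27 27 29 19  3  7 10 14  4  3  3  2  6  6  6]
 [27 27 24 27 15  0  7  7 14 11  7  8  0  6  5  6]
 [28 26 27 27 25 14 10 10  3  4  7  5  0  4  7  7]
 [26 24 23 28 20 16  3  6  0  0 15  3  2  6  6  6]
 [24 20 19 18 26 23  0  7  7  7 11  7  5  8  7  5]
 [26 23 22 22 25 19  9  3 10 13  4 14  7  6  6  6]
 [27 25 23 26 28 28 24  3  3 11 18 18 16  8  6  5]
 [25 26 25 26 27 27 22  6 10  7 11 11 25  7  6  6]
 [27 27 28 30 23 27 17  9  3 17  7  7 11 19  8  8]
 [23 27 25 26 30 27 25 19  3 10 14 21  9 15 12 15]]
(-0.024, -0.0815, 0.086) [183.04161491 181.09898537]
(-0.024, -0.0965, 0.086) [187.26710482 181.02606807]
```

The arm now hides the nose from above. I'll advance in small steps and watch the force.

jog_arm --segments '[-0.005,0,0,0,0,0,-0.005,0,0,0,0,0,0,0,0,0,0,0]'

```text
time: 11.72
tool_pos: [0.4971, 0.2455, 0.267]
tool_rot: [3.141, 0.001, -3.09]
contact_force: [0.6, -0.7, 0.7]
opening: 0.0148
grip_force: 30.0
```

jog_arm --segments '[-0.005,0,0,0,0,0,-0.005,0,0,0,0,0,0,0,0,0,0,0]'

```text
time: 11.97
tool_pos: [0.5073, 0.2459, 0.2668]
tool_rot: [3.141, 0.001, -3.09]
contact_force: [-0.6, -0.6, -1.8]
opening: 0.0149
grip_force: 30.0
```

```bash
python3 -c "from h import *;where()"
```

```text
t 11.97 tip caddy [-0.1023 -0.0888  0.0888] rot [ 3.1413e+00  1.2000e-03 -3.0901e+00] F [-0.6 -0.6 -1.8] op 0.0149 gf 30.0
```

jog_arm --segments '[-0.005,0,0,0,0,0,-0.005,0,0,0,0,0,0,0,0,0,0,0]'

```text
time: 12.22
tool_pos: [0.5173, 0.2464, 0.2668]
tool_rot: [3.141, 0.001, -3.09]
contact_force: [-0.1, -0.2, 0.2]
opening: 0.015
grip_force: 30.0
```

jog_arm --segments '[-0.005,0,0.001,0,0,0,-0.005,0,0,0,0,0,0,0,0,0,0,0]'

```text
time: 12.47
tool_pos: [0.5272, 0.2469, 0.2657]
tool_rot: [3.141, 0.001, -3.09]
contact_force: [-0.2, -0.4, -0.4]
opening: 0.015
grip_force: 30.0
```

jog_arm --segments '[-0.005,0,0,0,0,0,-0.005,0,0,0,0,0,0,0,0,0,0,0]'

```text
time: 12.72
tool_pos: [0.5372, 0.2475, 0.2658]
tool_rot: [3.141, 0.001, -3.09]
contact_force: [0.3, -1.0, 0.5]
opening: 0.0147
grip_force: 30.0
```

jog_arm --segments '[-0.005,0,0,0,0,0,0,0,0,0,0,0,0,0,0,0,0,0]'

```text
time: 12.97
tool_pos: [0.5415, 0.2477, 0.2657]
tool_rot: [3.142, 0.0, -3.09]
contact_force: [0.3, 0.2, -0.5]
opening: 0.0149
grip_force: 30.0
```

```bash
python3 -c "from h import *;where()"
```

```text
t 12.97 tip caddy [-0.0683 -0.0889  0.0877] rot [ 3.1415  0.     -3.09  ] F [ 0.3  0.2 -0.5] op 0.0149 gf 30.0
```

No contact so far. The nose is now about 75 mm behind the roof edge. I lower until it touches the floor, then release.

jog_arm --segments '[0,0,0.001,0,0,0,0,0,0,0,0,0]'

```text
time: 13.13
tool_pos: [0.5412, 0.2478, 0.2651]
tool_rot: [3.141, 0.0, -3.09]
contact_force: [-0.2, -0.3, 1.3]
opening: 0.0152
grip_force: 30.0
```

jog_arm --segments '[0,0,0.001,0,0,0,0,0,0,0,0,0]'

```text
time: 13.3
tool_pos: [0.5412, 0.2477, 0.2651]
tool_rot: [3.141, 0.001, -3.09]
contact_force: [-2.4, -0.9, 9.4]
opening: 0.0145
grip_force: 30.0
```

jog_arm --segments '[0,0,0.001,0,0,0,0,0,0,0,0,0]'

```text
time: 13.47
tool_pos: [0.5411, 0.2477, 0.265]
tool_rot: [3.141, 0.002, -3.09]
contact_force: [-5.8, -1.9, 15.4]
opening: 0.0151
grip_force: 30.0
```

```bash
python3 -c "from h import *;where()"
```

```text
t 13.47 tip caddy [-0.0683 -0.0888  0.087 ] rot [ 3.1413e+00  1.6000e-03 -3.0897e+00] F [-5.8 -1.9 15.4] op 0.0151 gf 30.0
```

Floor contact came at the expected height (underside 0.052). Releasing and lifting.

jog_arm --segments '[0,0,-0.002,0,0,0,0,0,0,0,0,0,0,0,0,0,0,0,0,0,0,0,0,0,0,0,0,0,0,0]' --jaw 0.035

```text
time: 13.88
tool_pos: [0.5412, 0.2477, 0.2643]
tool_rot: [-3.142, -0.001, -3.09]
contact_force: [-0.4, -0.6, -0.1]
opening: 0.0349
grip_force: 0.0
```

```bash
python3 -c "from h import *;where()"
```

```text
t 13.88 tip caddy [-0.0686 -0.0889  0.0863] rot [-3.1415e+00 -6.0000e-04 -3.0899e+00] F [-0.4 -0.6 -0.1] op 0.0349 gf 0.0
```

jog_arm --segments '[0,0,-0.02,0,0,0,0,0,-0.03,0,0,0,0,0,-0.04,0,0,0,0,0.03,-0.02,0,0,0,0.035,0.02,0,0,0,0,0.035,0.02,0,0,0,0,0.035,0.02,0,0,0,0,0,0,0,0,0,0]'

```text
time: 14.55
tool_pos: [0.4265, 0.3346, 0.3747]
tool_rot: [3.141, -0.004, -3.085]
contact_force: [1.2, 0.1, 0.2]
opening: 0.0354
grip_force: 0.0
```

jog_arm --segments '[0,0,0,0,0,0,0,0,0,0,0,0,0,0,0,0,0,0]' --jaw 0

```text
time: 14.8
tool_pos: [0.4327, 0.3318, 0.3746]
tool_rot: [-3.142, 0.0, -3.091]
contact_force: [0.3, -1.4, 0.2]
opening: 0.0195
grip_force: 0.0
```

```bash
python3 - <<'E'
from fit import *
where()
t=robot.read_camera("top");s=robot.read_camera("scene")
cv2.imwrite("pics/c7.png",np.hstack([crop(t["image"][:,:,::-1],130,140,80,80,5),crop(s["image"][:,:,::-1],155,140,80,80,5)]))
def cad(x,y,z):
    c,n=np.cos(YAW),np.sin(YAW);return np.array([C[0]+c*x-n*y,C[1]+n*x+c*y,z])
for c,f,r,n in((t,0,(175,165,200,212),"top"),(s,0,(165,150,235,210),"scene")):
    m,k=omask(c,r);p=cad(-.0253,-.089,0);p=[p[0],p[1],YAW,.052];q=sil(c,p,f)
    for nm,a in(("meas",m),("model",q>.5)):
        ys,xs=np.nonzero(a);print(n,nm,len(xs),xs.min() if len(xs) else 0,xs.max() if len(xs) else 0,ys.min() if len(xs) else 0,ys.max() if len(xs) else 0)
E
```

```text
t 14.8 tip caddy [-0.1724  0.0007  0.1966] rot [-3.1415e+00  4.0000e-04 -3.0908e+00] F [ 0.3 -1.4  0.2] op 0.0195 gf 0.0
top meas 123 181 187 168 197
top model 228 182 189 167 198
scene meas 111 195 205 172 186
scene model 219 196 215 173 188
```

View pics/c7.png

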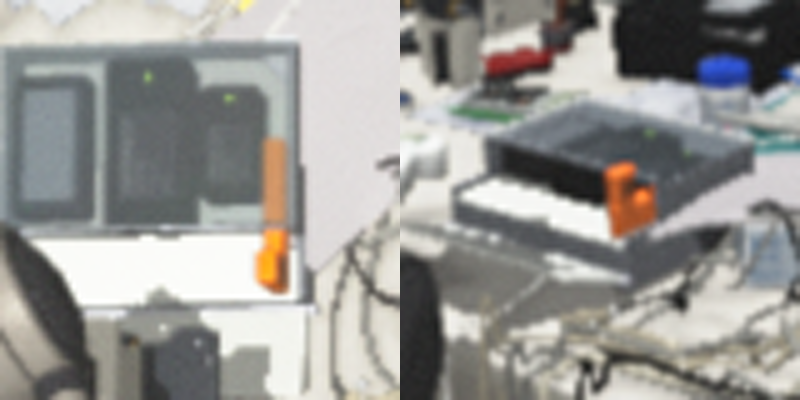

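The spacer stands in the right-hand gap: orange at crop (274,140–290), between the small pack's edge at 267 and the wall at 288. The flap is still down. Now I lower the closed fingers in front of the flap.

jog_arm --segments '[0.01,0.03,0,0,0,0,0,0,0.03,0,0,0,0,0,0.03,0,0,0,0,0,0.03,0,0,0,0,0,0.03,0,0,0,0,0,0.03,0,0,0,0,0,0.024,0,0,0,0,0,0,0,0,0]' --jaw 0

```text
time: 15.57
tool_pos: [0.4197, 0.3601, 0.1959]
tool_rot: [-3.137, -0.008, -3.091]
contact_force: [-1.1, -0.4, 0.3]
opening: 0.0006
grip_force: 0.0
```

jog_arm --segments '[0,0,0,0,0,0,0,0,0,0,0,0]'

```text
time: 15.73
tool_pos: [0.4212, 0.3617, 0.2019]
tool_rot: [3.141, 0.002, -3.091]
contact_force: [0.2, 0.4, -0.3]
opening: 0.0008
grip_force: 0.0
```

```bash
python3 -c "from h import *;where()"
```

```text
t 15.73 tip caddy [-0.1821  0.0314  0.0239] rot [ 3.1406e+00  1.7000e-03 -3.0907e+00] F [ 0.2  0.4 -0.3] op 0.0008 gf 0.0
```

jog_arm --segments '[-0.006,0,0,0,0,0,-0.007,0,0,0,0,0,0,0,0,0,0,0]'

```text
time: 15.98
tool_pos: [0.4343, 0.3626, 0.2022]
tool_rot: [3.14, 0.001, -3.09]
contact_force: [-1.0, -0.5, 0.7]
opening: 0.0003
grip_force: 0.2
```

jog_arm --segments '[-0.004,0,-0.006,0,0,0,-0.004,0,-0.006,0,0,0,-0.0045,0,-0.0055,0,0,0,-0.0045,0,-0.0055,0,0,0,0,0,0,0,0,0]'

```text
time: 16.4
tool_pos: [0.4487, 0.3634, 0.2254]
tool_rot: [-3.141, -0.005, -3.09]
contact_force: [-13.4, -1.4, 10.3]
opening: 0.0006
grip_force: 6.6
```

```bash
python3 -c "from h import *;where()"
```

```text
t 16.4 tip caddy [-0.1558  0.0314  0.0474] rot [-3.1411 -0.0052 -3.0898] F [-13.4  -1.4  10.3] op 0.0006 gf 6.6
```

jog_arm --segments '[-0.0055,0,-0.0045,0,0,0,-0.0055,0,-0.0045,0,0,0,-0.006,0,-0.0035,0,0,0,-0.006,0,-0.0035,0,0,0,0,0,0,0,0,0]'

```text
time: 16.82
tool_pos: [0.4735, 0.3647, 0.242]
tool_rot: [3.141, 0.001, -3.09]
contact_force: [-4.9, -0.2, 3.9]
opening: 0.0007
grip_force: 2.5
```

```bash
python3 -c "from h import *;where()"
```

```text
t 16.82 tip caddy [-0.13    0.0316  0.064 ] rot [ 3.1406e+00  6.0000e-04 -3.0897e+00] F [-4.9 -0.2  3.9] op 0.0007 gf 2.5
```

Working: the reaction force shows the flap swinging up. I continue to shut.

jog_arm --segments '[-0.006,0,-0.002,0,0,0,-0.006,0,-0.002,0,0,0,-0.006,0,-0.001,0,0,0,-0.004,0,0,0,0,0,0,0,0,0,0,0,0,0,0,0,0,0]'

```text
time: 17.32
tool_pos: [0.4956, 0.3655, 0.2456]
tool_rot: [3.141, 0.002, -3.09]
contact_force: [-0.9, -0.1, 0.4]
opening: 0.0004
grip_force: 0.4
```

```bash
python3 -c "from h import *;where()"
```

```text
t 17.32 tip caddy [-0.1077  0.0313  0.0676] rot [ 3.1409e+00  1.7000e-03 -3.0899e+00] F [-0.9 -0.1  0.4] op 0.0004 gf 0.4
```

jog_arm --segments '[-0.002,0,0,0,0,0,0,0,0,0,0,0,0,0,0,0,0,0]'

```text
time: 17.57
tool_pos: [0.497, 0.3656, 0.2449]
tool_rot: [3.142, -0.0, -3.09]
contact_force: [-4.8, -0.8, 3.4]
opening: 0.0006
grip_force: 2.0
```

```bash
python3 -c "from h import *;where()"
```

```text
t 17.57 tip caddy [-0.1066  0.0312  0.0669] rot [ 3.1415e+00 -3.0000e-04 -3.0898e+00] F [-4.8 -0.8  3.4] op 0.0006 gf 2.0
```

jog_arm --segments '[-0.001,0,0,0,0,0,0,0,0,0,0,0,0,0,0,0,0,0]' --only "pos|contact"

```text
tool_pos: [0.4979, 0.3657, 0.2448]
contact_force: [-4.8, -0.1, 3.1]
```

jog_arm --segments '[-0.001,0,0,0,0,0,0,0,0,0,0,0,0,0,0,0,0,0]' --only "pos|contact"

```text
tool_pos: [0.4986, 0.3657, 0.2448]
contact_force: [-6.5, 0.7, 3.6]
```

jog_arm --segments '[-0.001,0,0,0,0,0,0,0,0,0,0,0,0,0,0,0,0,0]' --only "pos|contact"

```text
tool_pos: [0.4992, 0.3658, 0.2448]
contact_force: [-9.2, -0.5, 6.8]
```

```bash
python3 -c "from h import *;where()"
```

```text
t 18.32 tip caddy [-0.1048  0.0312  0.0668] rot [-3.1411e+00 -2.9000e-03 -3.0897e+00] F [-9.2 -0.5  6.8] op 0.0003 gf 4.3
```

jog_arm --segments '[-0.001,0,0,0,0,0,0,0,0,0,0,0,0,0,0,0,0,0]' --only "pos|contact"

```text
tool_pos: [0.4998, 0.3659, 0.2448]
contact_force: [-11.1, -0.4, 8.3]
```

jog_arm --segments '[-0.001,0,0,0,0,0,0,0,0,0,0,0,0,0,0,0,0,0]' --only "pos|contact"

```text
tool_pos: [0.5003, 0.366, 0.2448]
contact_force: [-12.7, -0.7, 9.2]
```

```bash
python3 -c "from h import *;where()"
```

```text
t 18.82 tip caddy [-0.1041  0.0312  0.0668] rot [-3.1406 -0.0054 -3.0895] F [-12.7  -0.7   9.2] op 0.0004 gf 6.5
```

The force is 15 N, above the roughly 6 N needed to close the flap, and the pads have stalled where the shut face should be. One last numeric check of the spacer and the flap edge before handing in.

jog_arm --segments '[0,0,0,0,0,0,0,0,0,0,0,0,0,0,0,0,0,0,0,0,0,0,0,0]' --only "time|pos|contact"

```text
time: 19.15
tool_pos: [0.5003, 0.366, 0.2448]
contact_force: [-12.4, -0.7, 9.4]
```

```bash
python3 - <<'E'
from fit import *
where()
t=robot.read_camera("top");s=robot.read_camera("scene")
for c,r,n in((t,(175,165,200,212),"top"),(s,(165,150,235,210),"scene")):
    m,k=omask(c,r);ys,xs=np.nonzero(m);print(n,len(xs),xs.min(),xs.max(),ys.min(),ys.max())
def cad(x,y,z):
    c_,n=np.cos(YAW),np.sin(YAW);return np.array([C[0]+c_*x-n*y,C[1]+n*x+c_*y,z])
for y in(-.06,-.075,-.101):
    # brightness vs hypothetical flap edge angle (outer top corner), scene+top
    for c,n in((t,"top"),(s,"sc")):
        row=[]
        for a in np.arange(-.2,.5,.05):
            u,v=w2px(c,cad(-.093-.07*np.sin(a)-.003,y,.02+.07*np.cos(a)));row.append(int(cv2.getRectSubPix(c["image"],(1,1),(u,v)).mean()))
        print(y,n,row)
E
```

```text
t 19.15 tip caddy [-0.1041  0.0312  0.0668] rot [-3.1406 -0.0054 -3.0895] F [-12.4  -0.7   9.4] op 0.0008 gf 6.5
top 125 181 187 168 197
scene 97 166 205 160 185
-0.06 top [224, 231, 236, 179, 116, 101, 121, 135, 138, 138, 138, 138, 138, 138]
-0.06 sc [148, 152, 154, 150, 147, 148, 148, 150, 150, 151, 148, 137, 122, 101]
-0.075 top [245, 249, 244, 187, 118, 129, 216, 233, 234, 233, 235, 236, 235, 235]
-0.075 sc [147, 175, 190, 199, 189, 177, 165, 157, 153, 151, 149, 135, 115, 94]
-0.101 top [228, 218, 181, 144, 139, 181, 223, 233, 235, 234, 234, 235, 234, 233]
-0.101 sc [121, 143, 170, 182, 183, 175, 166, 160, 161, 162, 159, 148, 126, 102]
```

The outer edge of the flap sits at angle ≈ 0, and the spacer hasn't moved. Handing in.

```bash
python3 -c "from cell import robot;print(robot.hand_in())"
```

```text
the job is handed in; nothing more can be done
None
```

I handed the job in at about 19 s: the spacer stands in the gap beside the small pack, let go, and the closed fingers hold the flap shut with about 15 N. The mug was never approached. The hand-in returned no verdict.

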